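# Transfer the row of sample tubes to the second rack in the same order

### The arm

A 6-joint arm with a two-finger parallel gripper is mounted at the origin on a cart in front of the work surface, level with it; the furniture and walls round the work are solid. World frame = base frame: x ahead of the robot, y to its left, z up, the work surface at z = 0. Lengths are in m, angles in rad, forces in N, time in s.
With the tool pointing down it reaches from about 0.325 to 0.9 m from the base axis. Payload 6.1 kg.
Tool frame: the origin (TCP) lies midway between the tips of the shut fingers; the grasp point (between the pads) lies 19 mm behind it; x points along the fingers, y is the direction in which the jaws open and shut, and the axes are right-handed (so a half turn about x gives the same grasp; the last joint's range is limited). The gripper opens to 85 mm and grips with 20 to 120 N. Pads are 22 mm wide; open, the fingers measure 114 mm over their backs; the gripper's body (76 mm by 85 mm) begins 54 mm behind the grasp point. The pads swing forward as they close: fully open they stand 13 mm farther back than shut.
Start: joints at [1.031, 0.22, 1.526, -0, 1.395, -0.126], TCP at [0.251, 0.572, 0.231] pointing down, gripper open.
Joint ranges: [-2.98, 2.98], [-0.91, 2.08], [0.09, 2.57], [-1.24, 4.39], [0.2, 2.65], [-2.68, 2.68]. Speed limits (rad/s): [2.57, 2.57, 3.01, 3.14, 3.14, 3.14].

### API

Orientations are given as a unit quaternion [x, y, z, w].
In Python, from station import r, imaging gives the robot as it stands.
- The arm moves only by the shell command python3 -m jog 'ROWS' [OPENING] [FORCE]. ROWS is JSON, a list that holds one entry, the list of rows, each a list of 6 numbers: the shift along the tool's x, y, z in units of 30 mm (1.0 is 30 mm), then the turn, a rotation vector about the tool's x, y, z in rad. A call has 1 to 5 rows; each row shifts and turns the commanded pose from where the row before left it, along the tool's axes as they then stand; what a row does not reach is not made up. A row lasts 1/12 s, in which the tool goes at most 41.7 mm and 7.16 degrees, less where a joint would pass 70% of its speed; a pose out of reach is approached as far as the arm can. A call is refused whole if a number of a shift passes 1 or a number of a turn 0.125, either way. A call with a gripper value outside its range is refused whole. OPENING is the closure, from 0 (fully open) to 1 (shut), set as the call begins (- or left out, the last holds). The fingers move at their own pace and stop on an object; FORCE is the grip in N (left out, the last holds). Time passes only in rows, so rows that do not move let the fingers close. It gives the time, the measured TCP pose, the force and the opening at its end, in the units of the state.
- r.get_state(): the state, without advancing time (a new reading comes with each control period).
- imaging.get_image(name): name is "scene" or "top"; returns the picture (400x640x3 uint8, red, green, blue); there is no depth.
- imaging.camera_info(name): a dict with "intrinsics" (3x3 intrinsics, pixels), "eye" and "orientation" of the camera in the world. Camera axes: x right, y down, z forward; pixel columns grow to the right and rows downward; lengths in m; the calibration is good to about 2 mm. A picture is of the moment at which its call begins. camera_info takes no time and is no camera call.
- r.job_done(): hands the job in, once; it reports no verdict.
The state is a dict: "time": time; "joint_positions": joint angles; "joint_vel": joint speeds; "effort": joint torques, N m; "position": TCP position; "ee_rot": TCP orientation; "wrist_force": force on the tool from outside, world axes, zero at the start; "ft_torque": the same for the moment, N m; "opening": finger opening in m.
Only numpy, scipy, OpenCV 4.12 (cv2) and the standard library are available. Lean on these libraries where they do the work, as an engineer would, in place of code of your own. Each camera call takes 0.05 s, during which the arm holds its last target.

### The job

Move the four sample tubes from the full rack into the cups of the empty rack, keeping their order counted from the black end block: the tube nearest the black block of the full rack goes into the cup nearest the black block of the empty rack, the next one beside it, and so on. Keep the tubes upright, leave each one standing free on the bottom of its cup, and do not shift the steel bowl.

Things in the scene. Friction and masses are not known exactly. Their poses are not given: they have to be found in the camera images.
- full_rack: Full rack: aluminium base 58 x 226 mm, 10 mm high, a black block (30 mm high) at one end; fixed. Origin: on the worktop, mid-row; +y along the row to the black block, z up. Places at x 0, y -72, -24, +24, +72 mm. At the start a cup with a coloured foot tile and a tube in it stands on each place, in any order.
- empty_rack: Empty rack: aluminium base 58 x 226 mm, 10 mm high, a black block (30 mm high) at one end; fixed. Origin: on the worktop, mid-row; +y along the row to the black block, z up. Places at x 0, y -72, -24, +24, +72 mm. Each has a fixed light grey cup: throat 26 mm inside, rim 38 mm inside; inner floor 14 mm, rim 60 mm above the worktop. Any yaw.
- cyan_tube: Capped sample tube with a cyan cap, 96 mm long, 20 g: body 13 mm across, cap 16 mm across from 74 to 96 mm above its flat foot. Loose; origin at the centre of its foot, z along the tube to the cap. It stands upright in its cup, foot 14 mm and cap top 110 mm above the worktop; the cap can be gripped from above.
- green_tube: Capped sample tube with a green cap, 96 mm long, 20 g: body 13 mm across, cap 16 mm across from 74 to 96 mm above its flat foot. Loose; origin at the centre of its foot, z along the tube to the cap. It stands upright in its cup, foot 14 mm and cap top 110 mm above the worktop; the cap can be gripped from above.
- yellow_tube: Capped sample tube with a yellow cap, 96 mm long, 20 g: body 13 mm across, cap 16 mm across from 74 to 96 mm above its flat foot. Loose; origin at the centre of its foot, z along the tube to the cap. It stands upright in its cup, foot 14 mm and cap top 110 mm above the worktop; the cap can be gripped from above.
- red_tube: Capped sample tube with a red cap, 96 mm long, 20 g: body 13 mm across, cap 16 mm across from 74 to 96 mm above its flat foot. Loose; origin at the centre of its foot, z along the tube to the cap. It stands upright in its cup, foot 14 mm and cap top 110 mm above the worktop; the cap can be gripped from above.
- holder_cyan: Cup in which the cyan-capped tube stands at the start: light grey round cup, throat 26 mm inside, rim flaring to 38 mm inside and 43 mm outside, 50 mm high, 4 mm floor, 45 mm square foot tile coloured cyan. Fixed on the full rack. Origin: middle of its underside, 10 mm above the worktop; z up. It stays there and shows which place the tube came from.
- holder_green: Cup in which the green-capped tube stands at the start: light grey round cup, throat 26 mm inside, rim flaring to 38 mm inside and 43 mm outside, 50 mm high, 4 mm floor, 45 mm square foot tile coloured green. Fixed on the full rack. Origin: middle of its underside, 10 mm above the worktop; z up. It stays there and shows which place the tube came from.
- holder_yellow: Cup in which the yellow-capped tube stands at the start: light grey round cup, throat 26 mm inside, rim flaring to 38 mm inside and 43 mm outside, 50 mm high, 4 mm floor, 45 mm square foot tile coloured yellow. Fixed on the full rack. Origin: middle of its underside, 10 mm above the worktop; z up. It stays there and shows which place the tube came from.
- holder_red: Cup in which the red-capped tube stands at the start: light grey round cup, throat 26 mm inside, rim flaring to 38 mm inside and 43 mm outside, 50 mm high, 4 mm floor, 45 mm square foot tile coloured red. Fixed on the full rack. Origin: middle of its underside, 10 mm above the worktop; z up. It stays there and shows which place the tube came from.
- steel_bowl: Small steel bowl, 98 mm wide, 36 mm high, loose, not part of the job. Origin at the centre of its underside.

How it is judged:
By the outcome, as a careful person would: the job done as asked, in the order asked, and still so for the second after the job is handed in, with the robot touching nothing.
It also fails if it takes over 106 s, if anything falls off the work surface, if the arm or the gripper's body presses on something with over 40 N, if the wrist force passes 120 N, or if a joint passes its speed limit or range.

## Working session

There is one attempt and no reset: what is moved stays moved. The work goes in short steps, Python scripts to look and compute and a shell command to move; the robot and the scene stay as the last step left them, time stands still between calls to the robot, and variables do not carry over. Pictures are saved under pics/ and viewed, and the job is handed in when it is done.

```bash
ls; mkdir -p pics; python3 - <<'E'
from station import r, imaging
import cv2
print(r.get_state())
for n in("scene","top"):
    print(imaging.camera_info(n)); cv2.imwrite(f"pics/{n}0.png",imaging.get_image(n)[:,:,::-1])
E
```

```text
pics
{'time': 0.0, 'joint_positions': array([ 1.03093370e+00,  2.21254487e-01,  1.52763309e+00,  2.28955032e-05,
        1.39468812e+00, -1.26103688e-01]), 'joint_vel': array([ 1.29798950e-04, -6.17977638e-05,  5.66066614e-04,  4.34981093e-04,
       -2.43633985e-04, -2.89228674e-04]), 'effort': array([-8.69961553e-06, -4.96888053e+01, -3.89397061e+01, -4.55349837e-04,
        1.08611968e-02, -3.08556457e-05]), 'position': array([0.25096504, 0.57173105, 0.23017004]), 'ee_rot': array([ 0.14458595,  0.69226497, -0.14590594,  0.69179157]), 'wrist_force': array([ 0.11234283, -0.715614  , -0.64771775]), 'ft_torque': array([-0.02176288, -0.02884319,  0.02426187]), 'opening': 0.08522814045587122}
{'intrinsics': array([[492.1854972 ,   0.        , 315.57157048],
       [  0.        , 492.1854972 , 197.08194858],
       [  0.        ,   0.        ,   1.        ]]), 'eye': array([-0.05589741, -0.72019071,  0.79355781]), 'orientation': array([ 0.83662223, -0.333522  ,  0.15079672, -0.40753732])}
{'intrinsics': array([[488.76608322,   0.        , 324.15872218],
       [  0.        , 488.76608322, 191.65022968],
       [  0.        ,   0.        ,   1.        ]]), 'eye': array([0.42990315, 0.00285763, 1.29002086]), 'orientation': array([ 0.70795271, -0.70328689,  0.04468296, -0.04683957])}
```

View pics/scene0.png

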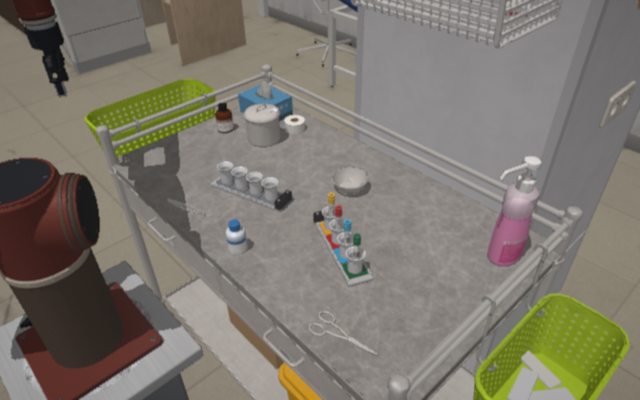

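View pics/top0.png

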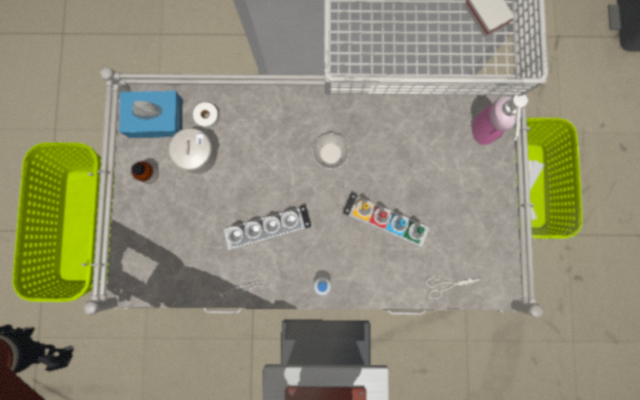

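```bash
cat > h.py <<'E'
from station import r, imaging
import numpy as np, cv2
from scipy.spatial.transform import Rotation as R
def cam(n):
    c=imaging.camera_info(n); return c['intrinsics'],np.array(c['eye']),R.from_quat(c['orientation']).as_matrix()
def proj(n,p):
    K,e,M=cam(n); q=K@(M.T@(np.array(p)-e)); return q[:2]/q[2]
def ray(n,u,v,z):
    K,e,M=cam(n); d=M@np.linalg.inv(K)@[u,v,1]; return e+d*(z-e[2])/d[2]
def snap(n,f,box=None,s=1):
    im=imaging.get_image(n)[:,:,::-1]
    cv2.imwrite("pics/raw_"+f,im)
    if box: x,y,w,h=box; im=cv2.resize(im[y:y+h,x:x+w],None,fx=s,fy=s,interpolation=cv2.INTER_CUBIC)
    cv2.imwrite("pics/"+f,im)
E
python3 - <<'E'
from h import *
for n in("top","scene"):
    for p in ([0.251,.572,.231],[0,0,0],[.3,0,0]): print(n,p,proj(n,p))
    print(cam(n)[2])
im=cv2.imread("pics/top0.png")
cv2.imwrite("pics/topA.png",cv2.resize(im[180:260,215:335],None,fx=6,fy=6,interpolation=cv2.INTER_CUBIC))
cv2.imwrite("pics/topB.png",cv2.resize(im[180:260,330:450],None,fx=6,fy=6,interpolation=cv2.INTER_CUBIC))
E
```

```text
top [0.251, 0.572, 0.231] [ 54.57194253 339.16113348]
top [0, 0, 0] [325.48371243 428.48606065]
top [0.3, 0, 0] [326.23077075 306.04317516]
[[ 0.00678198 -0.99160186  0.12915015]
 [-0.99997358 -0.00638722  0.00347052]
 [-0.00261646 -0.12917027 -0.99161898]]
scene [0.251, 0.572, 0.231] [64.32102928 92.2502634 ]
scene [0, 0, 0] [ 88.76108985 341.25983015]
scene [0.3, 0, 0] [219.55839136 262.17118915]
[[ 0.73204685 -0.43515326  0.5241651 ]
 [-0.68097442 -0.44535282  0.58132151]
 [-0.01952554 -0.78249761 -0.62234737]]
```

View pics/topA.png

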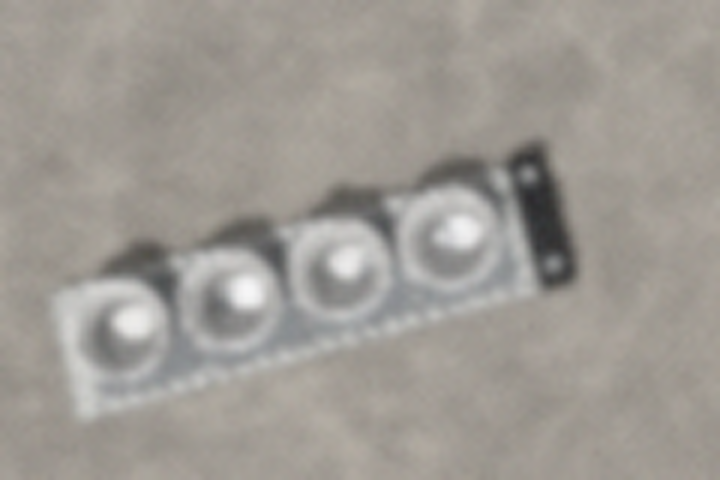

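View pics/topB.png

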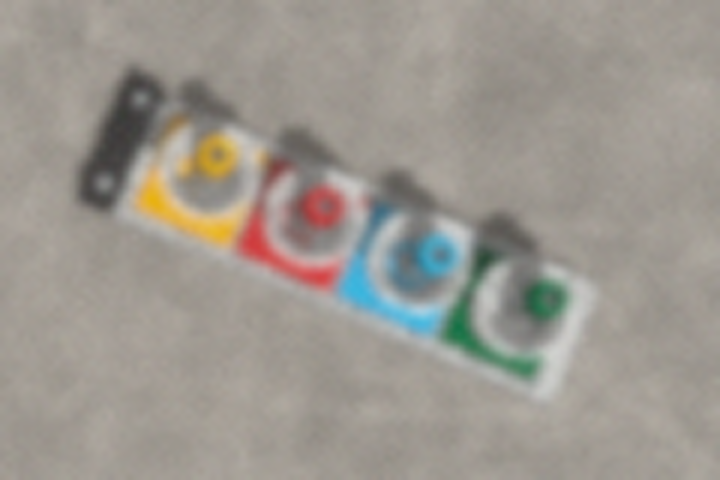

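```bash
cat > fit.py <<'E'
from h import *
f=lambda x,y,ox: (ox+(x+.5)/6-.5, 180+(y+.5)/6-.5)
Y=[-.072,-.024,.024,.072]
def fit(name,pts,zs):
    P=np.array(pts); ys=np.array(Y*(len(P)//4))
    A=np.zeros((0,4));b=[]
    # complex rigid lsq: p=c+y*(dx,dy)
    yc=ys-ys.mean(); c=P.mean(0); d=(P[:,:2]-c[:2]).T@yc; s=np.linalg.norm(d)/(yc@yc); d/=np.linalg.norm(d)
    res=P[:,:2]-(c[:2]+np.outer(ys,d))
    print(name,c[:2].round(4),'dir',d.round(4),'deg',np.degrees(np.arctan2(d[1],d[0])).round(2),'scale',s.round(4)); print((res*1000).round(1))
    for y in Y: print(y,(c[:2]+y*d).round(4))
if __name__=="__main__":
    E=[(125,328),(231,299),(341,267),(450,238)]
    Fr=[(520,307),(418,262),(316,213),(210,167)]
    Fc=[(546,298),(437,255),(324,205),(217,155)]
    fit('E',[ray('top',*f(*p,215),.06) for p in E],0)
    fit('Fr',[ray('top',*f(*p,330),.06) for p in Fr],0)
    fit('Fc',[ray('top',*f(*p,330),.11) for p in Fc],0)
    im=cv2.imread("pics/scene0.png")
    cv2.imwrite("pics/scA.png",cv2.resize(im[150:220,200:310],None,fx=7,fy=7,interpolation=cv2.INTER_CUBIC))
    cv2.imwrite("pics/scB.png",cv2.resize(im[185:290,300:390],None,fx=5.5,fy=5.5,interpolation=cv2.INTER_CUBIC))
E
python3 fit.py
```

```text
E [0.5001 0.1619] dir [ 0.2754 -0.9613] deg -74.02 scale 0.9796
[[ 0.5 -1.9]
 [-0.3  0.2]
 [ 0.2  0.5]
 [-0.5  1.1]]
-0.072 [0.4803 0.2311]
-0.024 [0.4935 0.185 ]
0.024 [0.5067 0.1388]
0.072 [0.5199 0.0927]
Fr [ 0.5215 -0.1605] dir [0.411  0.9117] deg 65.73 scale 0.9847
[[ 0.7  1.4]
 [-0.4  0.1]
 [ 0.1 -1.1]
 [-0.5 -0.4]]
-0.072 [ 0.4919 -0.2261]
-0.024 [ 0.5116 -0.1824]
0.024 [ 0.5313 -0.1386]
0.072 [ 0.551  -0.0948]
Fc [ 0.5214 -0.1599] dir [0.3965 0.918 ] deg 66.64 scale 1.0003
[[ 0.9  0.1]
 [-1.2 -0.5]
 [-0.3  0.7]
 [ 0.6 -0.3]]
-0.072 [ 0.4929 -0.226 ]
-0.024 [ 0.5119 -0.1819]
0.024 [ 0.5309 -0.1379]
0.072 [ 0.55   -0.0938]
```

```bash
sleep 1
```

```text
(no output)
```

View pics/scA.png

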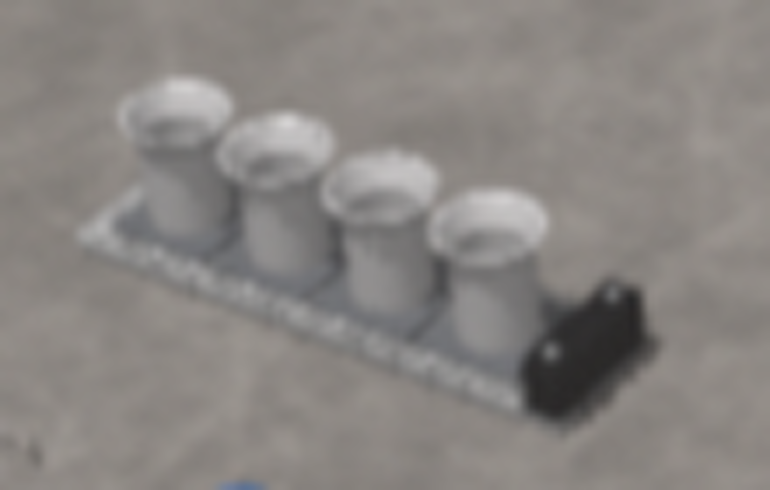

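View pics/scB.png

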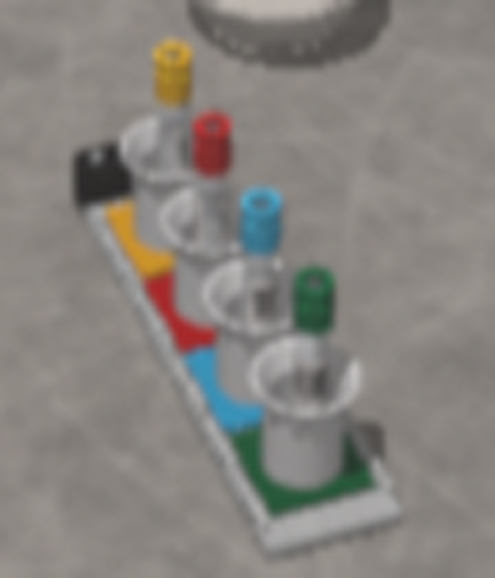

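```bash
python3 - <<'E'
from fit import *
g=lambda x,y,ox,oy,s:(ox+(x+.5)/s-.5,oy+(y+.5)/s-.5)
fit('E sc',[ray('scene',*g(*p,200,150,7),.06) for p in [(176,111),(276,150),(382,188),(489,228)]],0)
fit('F sc rim',[ray('scene',*g(*p,300,185,5.5),.06) for p in [(306,376),(256,298),(210,222),(172,152)]],0)
fit('F sc cap',[ray('scene',*g(*p,300,185,5.5),.11) for p in [(315,277),(262,199),(213,124),(173,51)]],0)
E
```

```text
E sc [0.5011 0.1592] dir [ 0.2642 -0.9645] deg -74.68 scale 1.006
[[ 0.2  0.6]
 [-0.6 -0.1]
 [ 0.2 -0.3]
 [ 0.2 -0.2]]
-0.072 [0.4821 0.2286]
-0.024 [0.4948 0.1823]
0.024 [0.5075 0.136 ]
0.072 [0.5201 0.0897]
F sc rim [ 0.5206 -0.1653] dir [0.393  0.9195] deg 66.86 scale 0.9821
[[ 1.1  1.1]
 [-0.5  0.2]
 [-0.7  0.3]
 [ 0.1 -1.6]]
-0.072 [ 0.4923 -0.2315]
-0.024 [ 0.5112 -0.1873]
0.024 [ 0.53   -0.1432]
0.072 [ 0.5489 -0.099 ]
F sc cap [ 0.5231 -0.1642] dir [0.3916 0.9201] deg 66.94 scale 1.0063
[[ 0.7 -0.3]
 [-0.8 -0.4]
 [-1.3  0.2]
 [ 1.3  0.5]]
-0.072 [ 0.4949 -0.2305]
-0.024 [ 0.5137 -0.1863]
0.024 [ 0.5325 -0.1421]
0.072 [ 0.5513 -0.098 ]
```

```bash
cat > g.py <<'E'
# usage: python3 g.py x y z : delta in tool axes (units 30mm) to world-aligned goal
import sys
from h import *
def go(p,sgn=None):
    s=r.get_state(); M=R.from_quat(s['ee_rot']).as_matrix()
    best=None
    for sg in (1,-1):
        y=np.array([sg,0,0.]); x=np.array([0,0,-1.]); T=np.column_stack([x,y,np.cross(x,y)])
        rv=R.from_matrix(M.T@T).as_rotvec()
        if best is None or np.linalg.norm(rv)<np.linalg.norm(best[0]): best=(rv,T,sg)
    rv,T,sg=best; d=np.array(p)-s['position']
    print('t',round(s['time'],2),'pos',s['position'].round(4),'ysign',sg,'turn',rv.round(3),'open',round(s['opening'],4),'F',s['wrist_force'].round(1),'j',s['joint_positions'].round(2))
    print('units now',(M.T@d/.03).round(2),'after turn',(T.T@d/.03).round(2),'T axes y,z',T[:,1],T[:,2])
if __name__=="__main__": go([float(a) for a in sys.argv[1:4]])
E
python3 g.py .5505 -.0960 .23
python3 - <<'E'
import numpy as np
for n,c,a in(('F',(.522,-.162),66.7),('E',(.5006,.1605),-74.4)):
    for y in(.072,.024,-.024,-.072): print(n,y,(np.array(c)+y*np.array([np.cos(np.radians(a)),np.sin(np.radians(a))])).round(4))
E
```

```text
t 0.1 pos [0.251  0.5717 0.2303] ysign 1 turn [1.157e+00 1.000e-03 2.000e-03] open 0.0854 F [0.6 0.7 0.1] j [ 1.03  0.22  1.53 -0.    1.39 -0.13]
units now [  0.04 -16.37  18.09] after turn [1.000e-02 9.980e+00 2.226e+01] T axes y,z [1. 0. 0.] [ 0. -1.  0.]
F 0.072 [ 0.5505 -0.0959]
F 0.024 [ 0.5315 -0.14  ]
F -0.024 [ 0.5125 -0.184 ]
F -0.072 [ 0.4935 -0.2281]
E 0.072 [0.52   0.0912]
E 0.024 [0.5071 0.1374]
E -0.024 [0.4941 0.1836]
E -0.072 [0.4812 0.2298]
```

```bash
python3 -m jog '[[[0,0,0,0.125,0,0],[0,0,0,0.125,0,0],[0,0,0,0.125,0,0],[0,0,0,0.125,0,0],[0,0,0,0.125,0,0]]]'; python3 -m jog '[[[0,0,0,0.125,0,0],[0,0,0,0.125,0,0],[0,0,0,0.125,0,0],[0,0,0,0.125,0,0],[0,0,0,0.032,0.001,0.002]]]' 0.45 40; python3 g.py .5505 -.0960 .19
```

```text
time: 0.52
position: [0.2511, 0.5719, 0.2306]
ee_rot: [0.352, 0.613, -0.353, 0.613]
wrist_force: [-0.5, 0.3, -0.3]
opening: 0.0853
time: 0.93
position: [0.2512, 0.5719, 0.2306]
ee_rot: [0.502, 0.498, -0.501, 0.499]
wrist_force: [0.1, -0.5, -0.2]
opening: 0.0468
t 0.93 pos [0.2512 0.5719 0.2306] ysign 1 turn [-0.007 -0.    -0.001] open 0.0468 F [ 0.1 -0.5 -0.2] j [ 1.03  0.22  1.53 -0.    1.39  1.04]
units now [ 1.37 10.12 22.2 ] after turn [ 1.35  9.98 22.26] T axes y,z [1. 0. 0.] [ 0. -1.  0.]
```

```bash
python3 -m jog '[[[0,0.44,0.97,0,0,0],[0,0.44,0.97,0,0,0],[0,0.44,0.97,0,0,0],[0,0.44,0.97,0,0,0],[0,0.44,0.97,0,0,0]]]'; python3 -m jog '[[[0,0.44,0.97,0,0,0],[0,0.44,0.97,0,0,0],[0,0.44,0.97,0,0,0],[0,0.44,0.97,0,0,0],[0,0.44,0.97,0,0,0]]]'; python3 -m jog '[[[0,0.44,0.97,0,0,0],[0,0.44,0.97,0,0,0],[0,0.44,0.97,0,0,0],[0,0.44,0.97,0,0,0],[0,0.44,0.97,0,0,0]]]'; python3 -m jog '[[[0,0.44,0.97,0,0,0],[0,0.44,0.97,0,0,0],[0,0.44,0.97,0,0,0],[0,0.44,0.97,0,0,0],[0,0.44,0.97,0,0,0]]]'; python3 g.py .5505 -.0960 .14
```

```text
time: 1.35
position: [0.3173, 0.4252, 0.2307]
ee_rot: [0.5, 0.5, -0.499, 0.5]
wrist_force: [0.4, -0.4, 1.0]
opening: 0.047
time: 1.77
position: [0.3834, 0.2797, 0.2309]
ee_rot: [0.501, 0.5, -0.499, 0.5]
wrist_force: [0.5, -0.5, 0.1]
opening: 0.0469
time: 2.18
position: [0.4494, 0.1342, 0.231]
ee_rot: [0.501, 0.5, -0.499, 0.5]
wrist_force: [0.3, 0.2, -0.6]
opening: 0.0465
time: 2.6
position: [0.5154, -0.0113, 0.2309]
ee_rot: [0.501, 0.5, -0.499, 0.5]
wrist_force: [0.7, 0.6, -0.9]
opening: 0.0471
t 2.6 pos [ 0.5154 -0.0113  0.2309] ysign 1 turn [-0.    -0.001 -0.001] open 0.0471 F [ 0.7  0.6 -0.9] j [-0.18 -0.04  1.81  0.    1.37 -0.18]
units now [3.03 1.17 2.83] after turn [3.03 1.17 2.82] T axes y,z [1. 0. 0.] [ 0. -1.  0.]
```

```bash
python3 -m jog '[[[0,0.39,0.94,0,0,0],[0,0.39,0.94,0,0,0],[0,0.39,0.94,0,0,0],[0.5,0,0,0,0,0],[0.5,0,0,0,0,0]]]'; python3 -m jog '[[[1,0,0,0,0,0],[0.9,0,0,0,0,0],[0,0,0,0,0,0]]]';  python3 g.py .5505 -.0960 .08; python3 - <<'E'
from h import *
snap('top','t1.png',(330,180,120,80),6); snap('scene','s1.png',(280,130,120,150),4)
E
```

```text
time: 3.02
position: [0.5513, -0.0965, 0.2013]
ee_rot: [0.502, 0.499, -0.5, 0.5]
wrist_force: [-0.5, 0.2, -0.4]
opening: 0.0467
time: 3.27
position: [0.5462, -0.0931, 0.1377]
ee_rot: [0.499, 0.503, -0.501, 0.497]
wrist_force: [-1.3, 0.5, -1.4]
opening: 0.0469
t 3.27 pos [ 0.5462 -0.0931  0.1377] ysign 1 turn [-0.    -0.004  0.009] open 0.0469 F [-1.3  0.5 -1.4] j [-0.31  0.15  1.79  0.    1.21 -0.31]
units now [1.92 0.16 0.1 ] after turn [1.92 0.14 0.1 ] T axes y,z [1. 0. 0.] [ 0. -1.  0.]
```

View pics/t1.png

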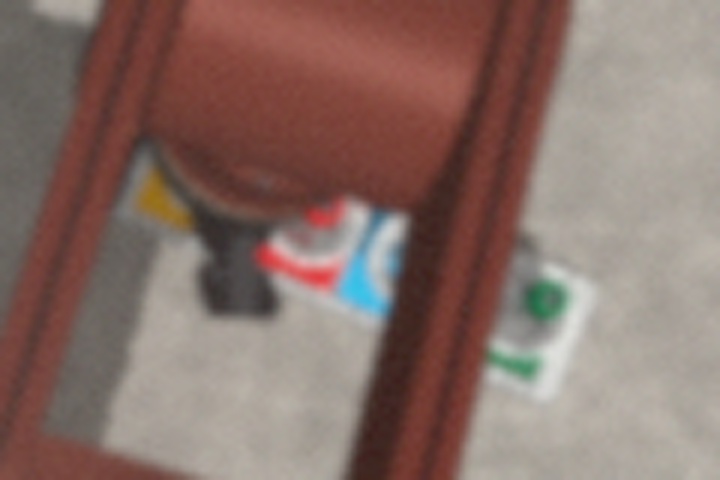

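View pics/s1.png

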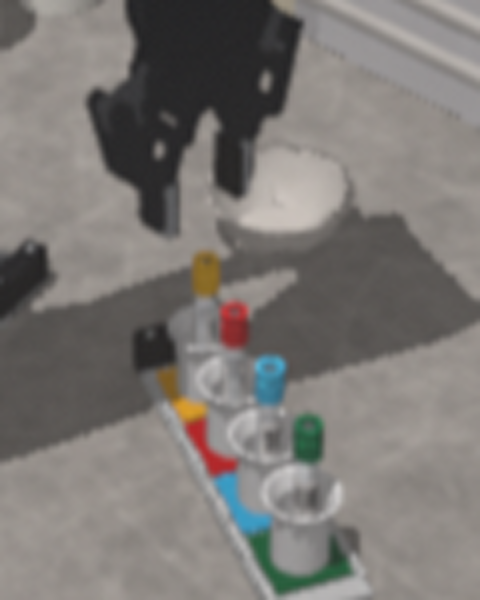

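```bash
python3 -m jog '[[[0.3,0,0,0,0,0],[0.3,0,0,0,0,0],[0,0,0,0,0,0],[0,0,0,0,0,0]]]'; python3 g.py .5505 -.0960 .08; python3 - <<'E'
from h import *
snap('scene','s2.png',(280,130,120,150),4)
print([ (proj('scene',p)-[280,130])*4 for p in ([.5505,-.096,.11],r.get_state()['position'])])
E
```

```text
time: 3.7
position: [0.5506, -0.0942, 0.1263]
ee_rot: [0.501, 0.5, -0.499, 0.5]
wrist_force: [-0.2, -0.1, -1.1]
opening: 0.047
t 3.7 pos [ 0.5506 -0.0942  0.1263] ysign 1 turn [ 0.    -0.001 -0.002] open 0.047 F [-0.2 -0.1 -1.1] j [-0.31  0.16  1.8   0.    1.18 -0.31]
units now [ 1.54 -0.01  0.06] after turn [ 1.54 -0.    0.06] T axes y,z [1. 0. 0.] [ 0. -1.  0.]
[array([199.59838075, 255.9069148 ]), array([197.8188381 , 230.76839483])]
```

View pics/s2.png

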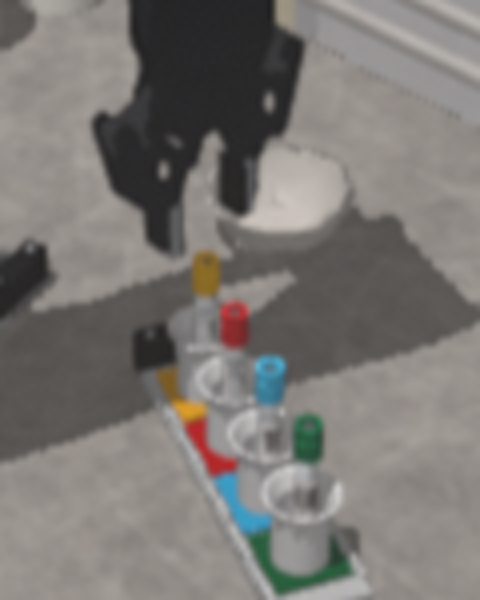

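```bash
python3 -m jog '[[[0.5,0,0.05,0,0,0],[0.5,0,0,0,0,0],[0.55,0,0,0,0,0],[0,0,0,0,0,0]]]'; python3 -m jog '[[[0,0,0,0,0,0],[0,0,0,0,0,0],[0,0,0,0,0,0],[0,0,0,0,0,0],[0,0,0,0,0,0]]]' 1 40;python3 g.py .5505 -.0960 .08; python3 - <<'E'
from h import *
snap('scene','s3.png',(280,130,120,150),4)
E
```

```text
time: 4.08
position: [0.5488, -0.0951, 0.0771]
ee_rot: [0.5, 0.501, -0.5, 0.499]
wrist_force: [-0.5, 0.4, -0.4]
opening: 0.0471
time: 4.5
position: [0.5519, -0.0961, 0.0813]
ee_rot: [0.501, 0.499, -0.499, 0.501]
wrist_force: [-0.1, 0.5, 4.9]
opening: 0.0146
t 4.5 pos [ 0.5519 -0.0961  0.0813] ysign 1 turn [ 0.    -0.    -0.005] open 0.0146 F [-0.1  0.5  4.9] j [-0.31  0.22  1.83  0.    1.09 -0.31]
units now [ 0.04 -0.05 -0.  ] after turn [ 0.04 -0.05 -0.  ] T axes y,z [1. 0. 0.] [ 0. -1.  0.]
```

View pics/s3.png

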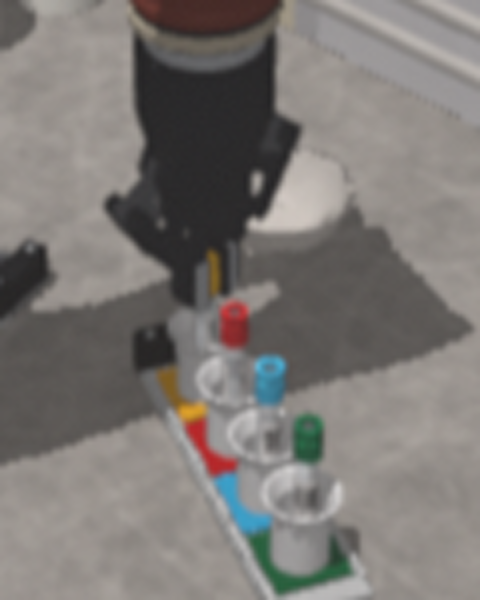

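```bash
python3 -m jog '[[[-0.4,0,0,0,0,0],[-0.8,0,0,0,0,0],[-1,0,0,0,0,0],[-1,0,0,0,0,0],[-1,0,0,0,0,0]]]'; python3 -m jog '[[[-0.3,0,0,0,0,0],[0,0,0,0,0,0]]]'; python3 g.py .520 .0912 .21;  python3 - <<'E'
from h import *
snap('scene','s4.png',(250,80,150,200),3)
E
```

```text
time: 4.97
position: [0.5499, -0.0957, 0.2074]
ee_rot: [0.501, 0.5, -0.499, 0.5]
wrist_force: [0.1, -0.5, -0.1]
opening: 0.0145
time: 5.13
position: [0.5524, -0.0964, 0.2189]
ee_rot: [0.502, 0.498, -0.498, 0.502]
wrist_force: [0.0, -0.2, 1.3]
opening: 0.0144
t 5.13 pos [ 0.5524 -0.0964  0.2189] ysign 1 turn [ 0.     0.001 -0.009] open 0.0144 F [ 0.  -0.2  1.3] j [-0.31  0.07  1.72  0.    1.35 -0.31]
units now [ 0.28 -1.08 -6.25] after turn [ 0.3  -1.08 -6.25] T axes y,z [1. 0. 0.] [ 0. -1.  0.]
```

View pics/s4.png

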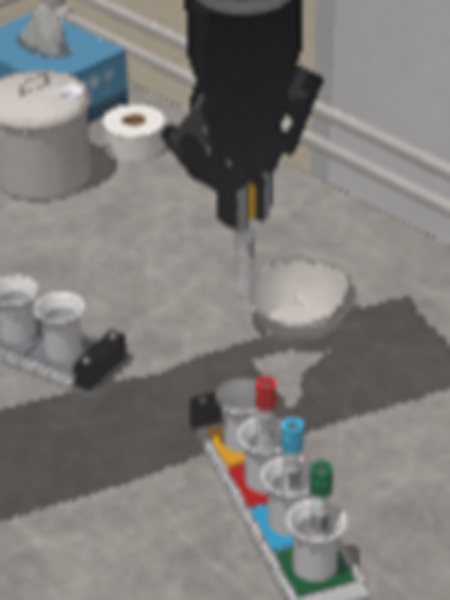

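```bash
python3 -m jog '[[[0,-0.1,-0.5,0,0,0],[0,-0.15,-0.9,0,0,0],[0,-0.15,-0.9,0,0,0],[0,-0.15,-0.9,0,0,0],[0,-0.15,-0.9,0,0,0]]]'; python3 -m jog '[[[0,-0.15,-0.9,0,0,0],[0,-0.15,-0.9,0,0,0],[0.3,-0.04,-0.34,0,0,0],[0.7,0,0,0,0,0],[0,0,0,0,0,0]]]'; python3 -m jog '[[[0,0,0,0,0,0]]]'; python3 g.py .520 .0912 .082;  python3 - <<'E'
from h import *
snap('scene','s5.png',(190,80,150,150),4)
snap('top','t5.png',(190,130,150,150),4)
E
```

```text
time: 5.6
position: [0.5271, 0.0291, 0.2118]
ee_rot: [0.5, 0.501, -0.5, 0.499]
wrist_force: [-0.3, -0.2, 0.5]
opening: 0.0149
time: 6.02
position: [0.5152, 0.0924, 0.1788]
ee_rot: [0.498, 0.503, -0.501, 0.498]
wrist_force: [-0.8, -0.1, -2.3]
opening: 0.0148
time: 6.1
position: [0.5169, 0.0915, 0.1818]
ee_rot: [0.499, 0.501, -0.501, 0.499]
wrist_force: [0.1, -0.2, 0.3]
opening: 0.0146
t 6.1 pos [0.5169 0.0915 0.1818] ysign 1 turn [ 0.    -0.001  0.004] open 0.0146 F [ 0.1 -0.2  0.3] j [0.02 0.03 1.84 0.   1.29 0.02]
units now [3.32 0.12 0.01] after turn [3.33 0.1  0.01] T axes y,z [1. 0. 0.] [ 0. -1.  0.]
```

View pics/s5.png

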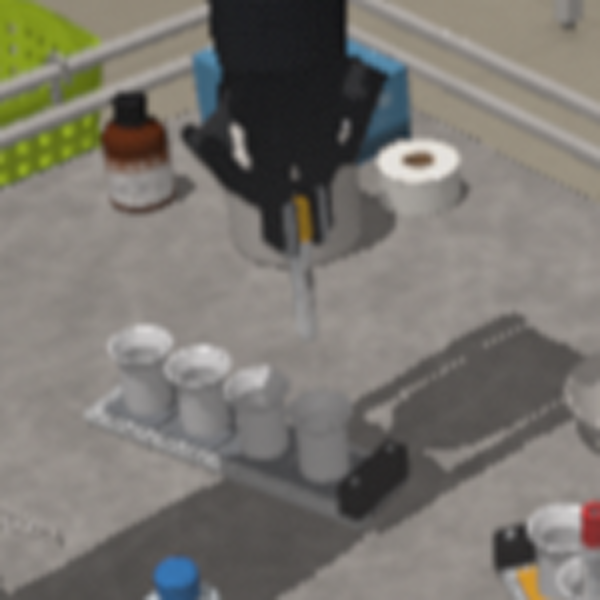

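View pics/t5.png

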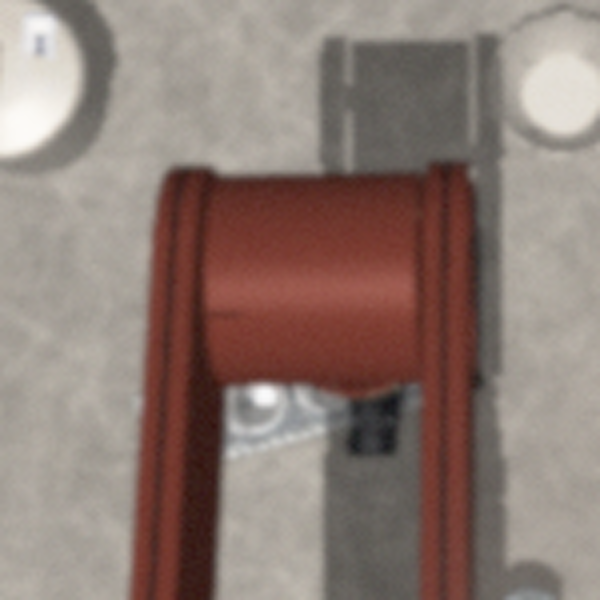

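```bash
python3 -m jog '[[[0.5,0.04,0,0,0,0],[0.5,0,0,0,0,0],[0.3,0,0,0,0,0],[0,0,0,0,0,0],[0,0,0,0,0,0]]]'; python3 g.py .520 .0912 .082;  python3 - <<'E'
from h import *
snap('scene','s6.png',(220,120,100,100),6)
p=r.get_state()['position']
for z in(.1,.03,-.066): print((proj('scene',p+[0,0,z])-[220,120])*6)
print((proj('scene',[.52,.0912,.06])-[220,120])*6)
E
```

```text
time: 6.62
position: [0.5205, 0.091, 0.1459]
ee_rot: [0.501, 0.5, -0.5, 0.5]
wrist_force: [0.6, -0.4, 0.5]
opening: 0.0147
t 6.62 pos [0.5205 0.091  0.1459] ysign 1 turn [-0.001 -0.001 -0.001] open 0.0147 F [ 0.6 -0.4  0.5] j [0.02 0.07 1.86 0.   1.21 0.02]
units now [ 2.13 -0.02 -0.  ] after turn [ 2.13 -0.02 -0.01] T axes y,z [1. 0. 0.] [ 0. -1.  0.]
[256.8200995  -26.04293154]
[272.21604053 132.01603847]
[291.53925418 330.39347051]
[293.42988871 371.37898176]
```

View pics/s6.png

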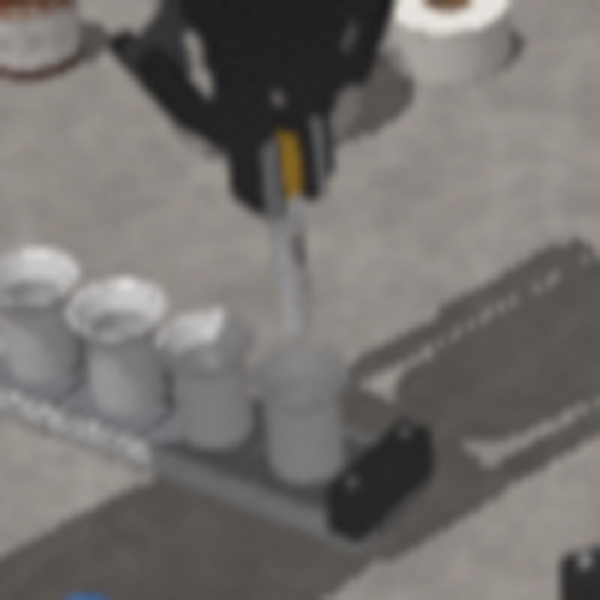

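```bash
python3 -m jog '[[[0.5,0.02,0.03,0,0,0],[0.5,0,0,0,0,0],[0.5,0,0,0,0,0],[0.4,0,0,0,0,0],[0.15,0,0,0,0,0]]]'; python3 -m jog '[[[0,0,0,0,0,0],[0,0,0,0,0,0]]]'; python3 g.py .521 .0905 .081
```

```text
time: 7.08
position: [0.5207, 0.0905, 0.0833]
ee_rot: [0.5, 0.5, -0.5, 0.5]
wrist_force: [-0.2, 0.3, -0.2]
opening: 0.0143
time: 7.25
position: [0.5217, 0.0906, 0.0849]
ee_rot: [0.501, 0.5, -0.499, 0.5]
wrist_force: [0.7, -0.1, -0.5]
opening: 0.0149
t 7.25 pos [0.5217 0.0906 0.0849] ysign 1 turn [-0.    -0.001 -0.003] open 0.0149 F [ 0.7 -0.1 -0.5] j [0.02 0.15 1.9  0.   1.09 0.02]
units now [ 0.13 -0.02  0.  ] after turn [ 0.13 -0.02  0.  ] T axes y,z [1. 0. 0.] [ 0. -1.  0.]
```

```bash
python3 -m jog '[[[0.06,0,0,0,0,0],[0.03,0,0,0,0,0],[0,0,0,0,0,0]]]';  python3 -m jog '[[[0,0,0,0,0,0],[0,0,0,0,0,0],[0,0,0,0,0,0],[0,0,0,0,0,0],[0,0,0,0,0,0]]]' 0.45; python3 - <<'E'
from h import *
snap('scene','s7.png',(220,120,100,100),6)
E
```

```text
time: 7.5
position: [0.5217, 0.0906, 0.0822]
ee_rot: [0.501, 0.5, -0.499, 0.5]
wrist_force: [-0.9, -0.4, 0.6]
opening: 0.0148
time: 7.92
position: [0.5213, 0.0906, 0.0817]
ee_rot: [0.501, 0.5, -0.499, 0.5]
wrist_force: [-0.0, 0.6, -0.2]
opening: 0.0468
```

View pics/s7.png

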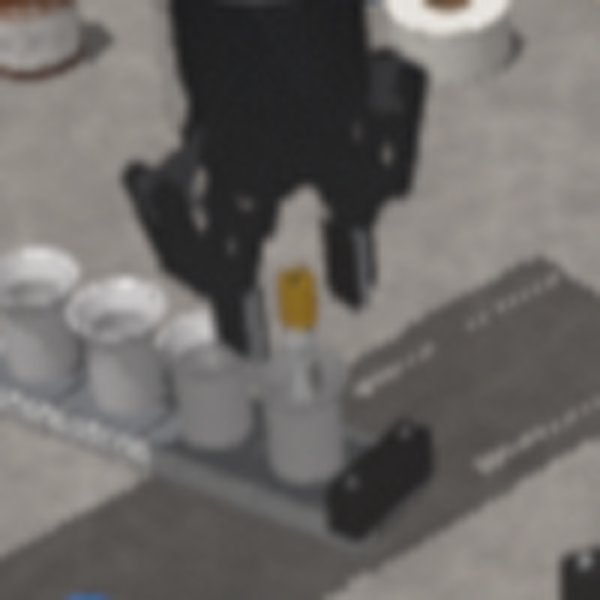

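```bash
python3 -m jog '[[[-0.5,0,0,0,0,0],[-0.8,0,0,0,0,0],[-1,0,0,0,0,0],[-0.3,0,0.5,0,0,0],[0,0,0.95,0,0,0]]]'; python3 g.py .531 -.1395 .15
```

```text
time: 8.38
position: [0.5236, 0.0485, 0.1636]
ee_rot: [0.502, 0.499, -0.497, 0.503]
wrist_force: [1.5, -0.0, 0.5]
opening: 0.0472
t 8.38 pos [0.5236 0.0485 0.1636] ysign 1 turn [ 0.003 -0.002 -0.009] open 0.0472 F [ 1.5 -0.   0.5] j [-0.06  0.04  1.86  0.    1.24 -0.06]
units now [0.44 0.22 6.27] after turn [0.45 0.25 6.27] T axes y,z [1. 0. 0.] [ 0. -1.  0.]
```

```bash
python3 -m jog '[[[0,0.05,0.95,0,0,0],[0,0.05,0.95,0,0,0],[0,0.05,0.95,0,0,0],[0,0.05,0.95,0,0,0],[0,0.05,0.95,0,0,0]]]'; python3 -m jog '[[[0,0.05,0.95,0,0,0],[0,0,0.5,0,0,0],[0,0,0,0,0,0],[0,0,0,0,0,0],[0,0,0,0,0,0]]]'; python3 g.py .531 -.1395 .082
```

```text
time: 8.8
position: [0.5285, -0.0968, 0.1595]
ee_rot: [0.501, 0.5, -0.499, 0.5]
wrist_force: [0.7, -0.1, -0.8]
opening: 0.0467
time: 9.22
position: [0.53, -0.1383, 0.1592]
ee_rot: [0.501, 0.5, -0.499, 0.5]
wrist_force: [0.0, -0.4, -0.0]
opening: 0.047
t 9.22 pos [ 0.53   -0.1383  0.1592] ysign 1 turn [-0.    -0.002 -0.002] open 0.047 F [ 0.  -0.4 -0. ] j [-0.4   0.1   1.8   0.    1.24 -0.4 ]
units now [2.57 0.03 0.05] after turn [2.57 0.03 0.04] T axes y,z [1. 0. 0.] [ 0. -1.  0.]
```

```bash
python3 -m jog '[[[0.5,0.03,0.04,0,0,0],[0.7,0,0,0,0,0],[0.7,0,0,0,0,0],[0.5,0,0,0,0,0],[0.15,0,0,0,0,0]]]'; python3 -m jog '[[[0,0,0,0,0,0],[0,0,0,0,0,0]]]'; python3 g.py .531 -.1395 .081;python3 - <<'E'
from h import *
snap('scene','s8.png',(280,130,120,150),4)
E
```

```text
time: 9.63
position: [0.5292, -0.1378, 0.08]
ee_rot: [0.5, 0.502, -0.499, 0.499]
wrist_force: [-0.5, -0.1, -1.2]
opening: 0.0469
time: 9.8
position: [0.5316, -0.1394, 0.0835]
ee_rot: [0.501, 0.5, -0.499, 0.501]
wrist_force: [-0.3, -0.3, 0.8]
opening: 0.0469
t 9.8 pos [ 0.5316 -0.1394  0.0835] ysign 1 turn [ 0.001 -0.001 -0.002] open 0.0469 F [-0.3 -0.3  0.8] j [-0.4   0.2   1.85  0.    1.09 -0.4 ]
units now [ 0.08 -0.02  0.  ] after turn [ 0.08 -0.02  0.  ] T axes y,z [1. 0. 0.] [ 0. -1.  0.]
```

View pics/s8.png

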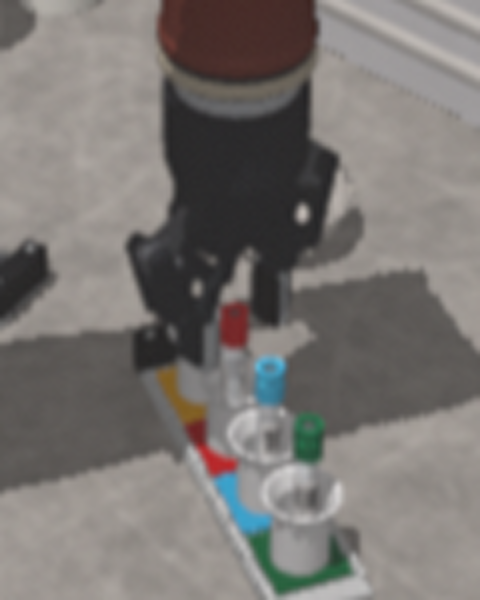

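Red cap lies between the fingers. Close and lift.

```bash
python3 -m jog '[[[0.08,0,0,0,0,0],[0,0,0,0,0,0],[0,0,0,0,0,0],[0,0,0,0,0,0],[0,0,0,0,0,0]]]' 1 40; python3 g.py .531 -.1395 .081; python3 -m jog '[[[-0.4,0,0,0,0,0],[-0.8,0,0,0,0,0],[-1,0,0,0,0,0],[-1,0,0,0,0,0],[-1,0,0,0,0,0]]]'; python3 g.py .508 .1367 .2
```

```text
time: 10.27
position: [0.5318, -0.1404, 0.0814]
ee_rot: [0.501, 0.499, -0.499, 0.501]
wrist_force: [-0.0, 0.4, 4.0]
opening: 0.0147
t 10.27 pos [ 0.5318 -0.1404  0.0814] ysign 1 turn [-0.    -0.001 -0.003] open 0.0147 F [-0.   0.4  4. ] j [-0.4   0.2   1.85  0.    1.09 -0.4 ]
units now [ 0.01 -0.03 -0.03] after turn [ 0.01 -0.03 -0.03] T axes y,z [1. 0. 0.] [ 0. -1.  0.]
time: 10.68
position: [0.5305, -0.1401, 0.2083]
ee_rot: [0.501, 0.5, -0.499, 0.5]
wrist_force: [-0.1, -0.9, -1.0]
opening: 0.0146
t 10.68 pos [ 0.5305 -0.1401  0.2083] ysign 1 turn [-0.    -0.001 -0.002] open 0.0146 F [-0.1 -0.9 -1. ] j [-0.4   0.06  1.75  0.    1.33 -0.4 ]
units now [ 0.29 -0.75 -9.23] after turn [ 0.28 -0.75 -9.23] T axes y,z [1. 0. 0.] [ 0. -1.  0.]
```

```bash
python3 -m jog '[[[0,-0.05,-0.5,0,0,0],[0,-0.08,-0.95,0,0,0],[0,-0.08,-0.95,0,0,0],[0,-0.08,-0.95,0,0,0],[0,-0.08,-0.95,0,0,0]]]'; python3 -m jog '[[[0,-0.08,-0.95,0,0,0],[0,-0.08,-0.95,0,0,0],[0,-0.08,-0.95,0,0,0],[0,-0.08,-0.95,0,0,0],[0,-0.08,-0.95,0,0,0]]]'; python3 -m jog '[[[0,0,-0.2,0,0,0],[0.3,0,0,0,0,0],[0.8,0,0,0,0,0],[0.8,0,0,0,0,0],[0,0,0,0,0,0]]]';python3 -m jog '[[[0,0,0,0,0,0],[0,0,0,0,0,0]]]'; python3 g.py .508 .1367 .082
python3 - <<'E'
from h import *
snap('scene','s9.png',(220,120,100,100),6)
E
```

```text
time: 11.1
position: [0.5193, -0.0099, 0.2069]
ee_rot: [0.501, 0.5, -0.499, 0.5]
wrist_force: [0.8, 0.1, -0.4]
opening: 0.0149
time: 11.52
position: [0.5072, 0.1328, 0.207]
ee_rot: [0.501, 0.5, -0.499, 0.5]
wrist_force: [0.7, -0.3, -0.2]
opening: 0.0146
time: 11.93
position: [0.5043, 0.1358, 0.1443]
ee_rot: [-0.498, -0.501, 0.502, -0.498]
wrist_force: [-1.7, 0.1, -1.3]
opening: 0.0144
time: 12.1
position: [0.5085, 0.1366, 0.1505]
ee_rot: [0.501, 0.499, -0.499, 0.5]
wrist_force: [-0.4, -0.1, -0.3]
opening: 0.0144
t 12.1 pos [0.5085 0.1366 0.1505] ysign 1 turn [-0.001 -0.001 -0.003] open 0.0144 F [-0.4 -0.1 -0.3] j [0.11 0.06 1.86 0.   1.22 0.11]
units now [ 2.28 -0.02 -0.  ] after turn [ 2.28 -0.02 -0.  ] T axes y,z [1. 0. 0.] [ 0. -1.  0.]
```

View pics/s9.png

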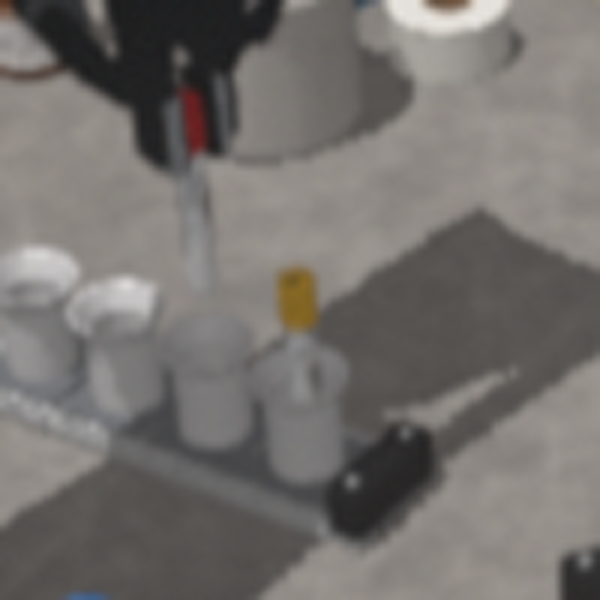

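```bash
python3 -m jog '[[[0.5,0,0,0,0,0],[0.6,0,0,0,0,0],[0.5,0,0,0,0,0],[0.4,0,0,0,0,0],[0.15,0,0,0,0,0]]]'; python3 -m jog '[[[0.06,0,0,0,0,0],[0,0,0,0,0,0],[0,0,0,0,0,0]]]'; python3 g.py .508 .1367 .082
```

```text
time: 12.57
position: [0.5079, 0.1371, 0.0846]
ee_rot: [0.501, 0.5, -0.5, 0.5]
wrist_force: [0.1, 0.1, -0.8]
opening: 0.0143
time: 12.82
position: [0.5089, 0.1374, 0.0845]
ee_rot: [0.501, 0.499, -0.499, 0.501]
wrist_force: [-0.0, -0.4, 0.4]
opening: 0.0146
t 12.82 pos [0.5089 0.1374 0.0845] ysign 1 turn [ 0.    -0.001 -0.004] open 0.0146 F [-0.  -0.4  0.4] j [0.11 0.14 1.91 0.   1.09 0.11]
units now [ 0.08 -0.03  0.02] after turn [ 0.08 -0.03  0.02] T axes y,z [1. 0. 0.] [ 0. -1.  0.]
```

```bash
python3 -m jog '[[[0.06,0,0,0,0,0],[0.03,0,0,0,0,0],[0,0,0,0,0,0]]]';  python3 -m jog '[[[0,0,0,0,0,0],[0,0,0,0,0,0],[0,0,0,0,0,0],[0,0,0,0,0,0],[0,0,0,0,0,0]]]' 0.45; python3 - <<'E'
from h import *
snap('scene','s10.png',(220,120,100,100),6)
E
```

```text
time: 13.07
position: [0.5087, 0.1375, 0.0814]
ee_rot: [0.501, 0.499, -0.499, 0.501]
wrist_force: [0.8, 0.8, 1.4]
opening: 0.0147
time: 13.48
position: [0.508, 0.1374, 0.0807]
ee_rot: [0.501, 0.5, -0.499, 0.5]
wrist_force: [-0.6, -1.3, 0.3]
opening: 0.0465
```

View pics/s10.png

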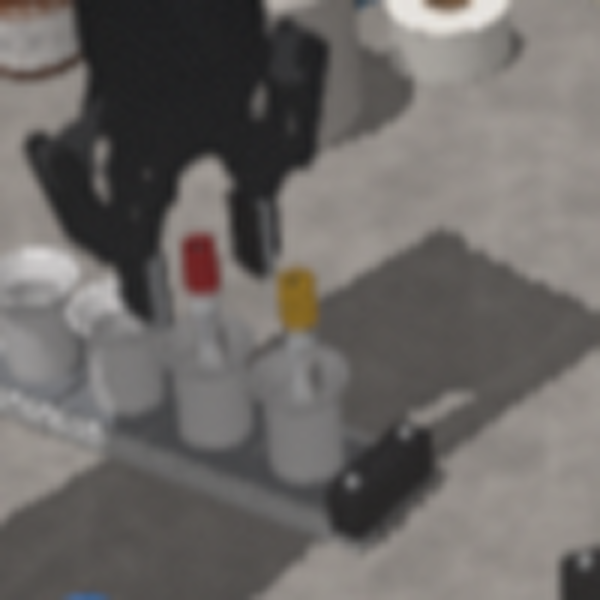

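```bash
python3 -m jog '[[[-0.5,0,0,0,0,0],[-0.8,0,0,0,0,0],[-1,0,0,0,0,0],[-0.3,0,0,0,0,0],[0,0,0.6,0,0,0]]]'; python3 -m jog '[[[0,0.01,0.95,0,0,0],[0,0.01,0.95,0,0,0],[0,0.01,0.95,0,0,0],[0,0.01,0.95,0,0,0],[0,0.01,0.95,0,0,0]]]'; python3 -m jog '[[[0,0.01,0.95,0,0,0],[0,0.01,0.95,0,0,0],[0,0.01,0.95,0,0,0],[0,0.01,0.95,0,0,0],[0,0.01,0.95,0,0,0]]]'; python3 -m jog '[[[0,0,0.6,0,0,0],[0,0,0,0,0,0],[0,0,0,0,0,0],[0,0,0,0,0,0]]]'; python3 g.py .5117 -.1845 .082
```

```text
time: 13.95
position: [0.5104, 0.1213, 0.1625]
ee_rot: [0.502, 0.499, -0.497, 0.502]
wrist_force: [0.9, -0.8, -0.4]
opening: 0.047
time: 14.37
position: [0.5091, -0.0244, 0.1582]
ee_rot: [0.501, 0.5, -0.499, 0.5]
wrist_force: [0.2, -0.9, 0.2]
opening: 0.0474
time: 14.78
position: [0.5106, -0.167, 0.158]
ee_rot: [0.501, 0.5, -0.499, 0.5]
wrist_force: [-0.0, -0.5, -0.8]
opening: 0.0469
time: 15.12
position: [0.5107, -0.183, 0.1579]
ee_rot: [0.501, 0.5, -0.499, 0.5]
wrist_force: [0.3, 0.9, 0.1]
opening: 0.0471
t 15.12 pos [ 0.5107 -0.183   0.1579] ysign 1 turn [-0.    -0.002 -0.001] open 0.0471 F [0.3 0.9 0.1] j [-0.49  0.09  1.82  0.    1.24 -0.49]
units now [2.53 0.03 0.06] after turn [2.53 0.03 0.05] T axes y,z [1. 0. 0.] [ 0. -1.  0.]
```

```bash
python3 -m jog '[[[0.5,0.03,0.05,0,0,0],[0.7,0,0,0,0,0],[0.7,0,0,0,0,0],[0.5,0,0,0,0,0],[0.1,0,0,0,0,0]]]'; python3 -m jog '[[[0,0,0,0,0,0],[0,0,0,0,0,0]]]'; python3 g.py .5117 -.1845 .081;python3 - <<'E'
from h import *
snap('scene','s11.png',(280,130,120,150),4)
E
```

```text
time: 15.53
position: [0.5099, -0.1825, 0.0802]
ee_rot: [0.5, 0.502, -0.499, 0.499]
wrist_force: [-0.6, 0.6, -0.3]
opening: 0.0472
time: 15.7
position: [0.5125, -0.1845, 0.0841]
ee_rot: [0.501, 0.5, -0.499, 0.501]
wrist_force: [-0.1, -0.1, 0.2]
opening: 0.0466
t 15.7 pos [ 0.5125 -0.1845  0.0841] ysign 1 turn [ 0.001 -0.001 -0.003] open 0.0466 F [-0.1 -0.1  0.2] j [-0.49  0.18  1.86  0.    1.09 -0.49]
units now [ 0.1  -0.03  0.  ] after turn [ 0.1  -0.03  0.  ] T axes y,z [1. 0. 0.] [ 0. -1.  0.]
```

View pics/s11.png

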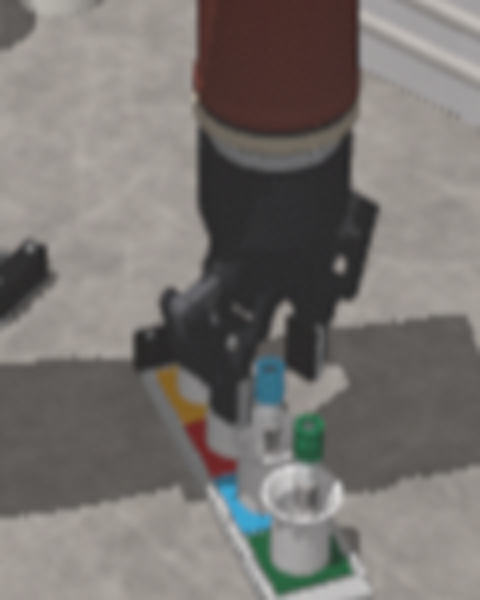

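Cyan cap is between the fingers (270,378). Close, lift, carry to the third cup.

```bash
python3 -m jog '[[[0.1,0,0,0,0,0],[0,0,0,0,0,0],[0,0,0,0,0,0],[0,0,0,0,0,0],[0,0,0,0,0,0]]]' 1 40; python3 -m jog '[[[-0.4,0,0,0,0,0],[-0.8,0,0,0,0,0],[-1,0,0,0,0,0],[-1,0,0,0,0,0],[-1,0,0,0,0,0]]]'; python3 g.py .495 .183 .2
```

```text
time: 16.17
position: [0.5124, -0.1854, 0.0812]
ee_rot: [0.501, 0.499, -0.499, 0.501]
wrist_force: [-0.6, 0.4, 4.2]
opening: 0.0147
time: 16.58
position: [0.5114, -0.1851, 0.2083]
ee_rot: [0.501, 0.5, -0.499, 0.5]
wrist_force: [0.2, -0.7, 0.5]
opening: 0.0144
t 16.58 pos [ 0.5114 -0.1851  0.2083] ysign 1 turn [-0.    -0.001 -0.002] open 0.0144 F [ 0.2 -0.7  0.5] j [-0.49  0.04  1.77  0.    1.33 -0.49]
units now [  0.29  -0.55 -12.27] after turn [  0.28  -0.55 -12.27] T axes y,z [1. 0. 0.] [ 0. -1.  0.]
```

```bash
python3 -m jog '[[[-0.2,0,-0.5,0,0,0],[0,-0.045,-0.95,0,0,0],[0,-0.045,-0.95,0,0,0],[0,-0.045,-0.95,0,0,0],[0,-0.045,-0.95,0,0,0]]]'; python3 -m jog '[[[0,-0.045,-0.95,0,0,0],[0,-0.045,-0.95,0,0,0],[0,-0.045,-0.95,0,0,0],[0,-0.045,-0.95,0,0,0],[0,-0.045,-0.95,0,0,0]]]';python3 -m jog '[[[0,-0.045,-0.95,0,0,0],[0,-0.045,-0.95,0,0,0],[0,-0.045,-0.95,0,0,0],[0,0,-0.38,0,0,0],[0,0,0,0,0,0]]]'; python3 -m jog '[[[0.5,0,0,0,0,0],[0.8,0,0,0,0,0],[0.7,0,0,0,0,0],[0,0,0,0,0,0],[0,0,0,0,0,0]]]'; python3 g.py .495 .183 .082
python3 - <<'E'
from h import *
snap('scene','s12.png',(200,120,120,100),6)
E
```

```text
time: 17.0
position: [0.5058, -0.0548, 0.2129]
ee_rot: [0.501, 0.5, -0.499, 0.5]
wrist_force: [1.3, 0.6, -0.5]
opening: 0.0144
time: 17.42
position: [0.4989, 0.0879, 0.2129]
ee_rot: [0.501, 0.5, -0.499, 0.5]
wrist_force: [0.3, -0.7, 0.1]
opening: 0.0145
time: 17.83
position: [0.4949, 0.1855, 0.2129]
ee_rot: [0.5, 0.501, -0.498, 0.501]
wrist_force: [-0.4, -0.9, 0.6]
opening: 0.0142
time: 18.25
position: [0.4947, 0.182, 0.1518]
ee_rot: [-0.5, -0.5, 0.501, -0.499]
wrist_force: [0.2, 0.9, -0.2]
opening: 0.0149
t 18.25 pos [0.4947 0.182  0.1518] ysign 1 turn [-0.001  0.     0.001] open 0.0149 F [ 0.2  0.9 -0.2] j [0.2  0.06 1.86 0.   1.22 0.2 ]
units now [ 2.33  0.01 -0.03] after turn [ 2.33  0.01 -0.03] T axes y,z [1. 0. 0.] [ 0. -1.  0.]
```

View pics/s12.png

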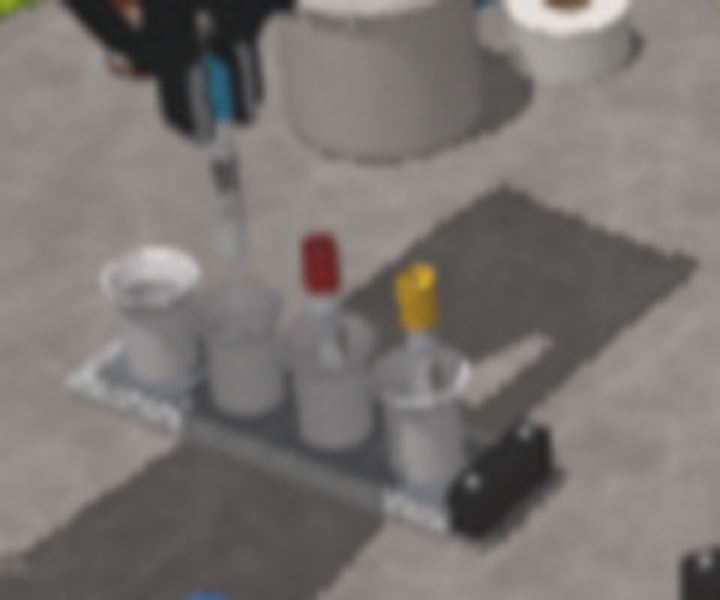

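```bash
python3 -m jog '[[[0.5,0,0,0,0,0],[0.6,0,0,0,0,0],[0.5,0,0,0,0,0],[0.4,0,0,0,0,0],[0.15,0,0,0,0,0]]]'; python3 -m jog '[[[0.1,0,0,0,0,0],[0,0,0,0,0,0],[0,0,0,0,0,0]]]'; python3 g.py .495 .183 .082
```

```text
time: 18.72
position: [0.4958, 0.1829, 0.0879]
ee_rot: [0.501, 0.5, -0.499, 0.5]
wrist_force: [-0.7, 0.2, -0.6]
opening: 0.0147
time: 18.97
position: [0.4966, 0.1834, 0.0863]
ee_rot: [0.501, 0.499, -0.499, 0.501]
wrist_force: [-0.1, 0.5, 0.1]
opening: 0.0147
t 18.97 pos [0.4966 0.1834 0.0863] ysign 1 turn [ 0.    -0.001 -0.003] open 0.0147 F [-0.1  0.5  0.1] j [0.2  0.15 1.9  0.   1.09 0.2 ]
units now [ 0.14 -0.05  0.01] after turn [ 0.14 -0.05  0.01] T axes y,z [1. 0. 0.] [ 0. -1.  0.]
```

```bash
python3 -m jog '[[[0.1,0,0,0,0,0],[0.06,0,0,0,0,0],[0,0,0,0,0,0]]]';  python3 -m jog '[[[0,0,0,0,0,0],[0,0,0,0,0,0],[0,0,0,0,0,0],[0,0,0,0,0,0],[0,0,0,0,0,0]]]' 0.45; python3 - <<'E'
from h import *
snap('scene','s13.png',(200,120,120,100),6)
E
```

```text
time: 19.22
position: [0.4965, 0.1835, 0.0812]
ee_rot: [0.501, 0.499, -0.499, 0.501]
wrist_force: [0.5, 0.5, 1.8]
opening: 0.0142
time: 19.63
position: [0.4957, 0.1833, 0.0804]
ee_rot: [0.501, 0.5, -0.499, 0.5]
wrist_force: [0.2, -0.2, 0.3]
opening: 0.047
```

View pics/s13.png

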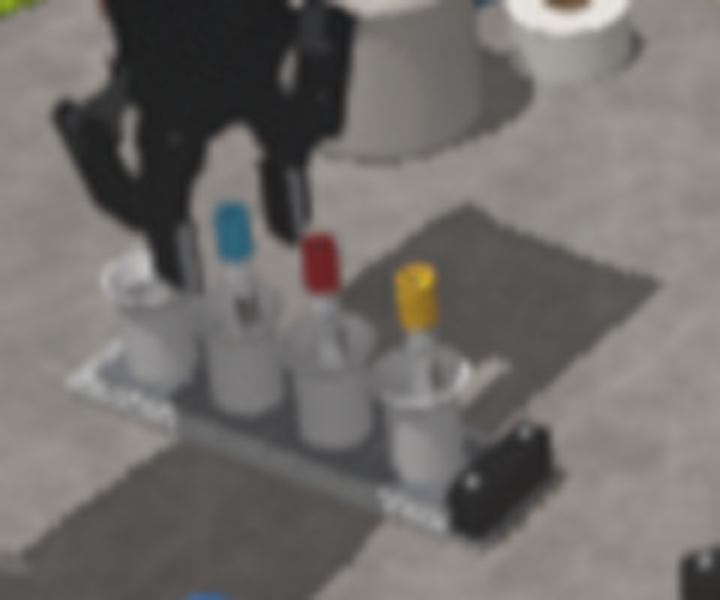

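```bash
python3 -m jog '[[[-0.5,0,0,0,0,0],[-0.8,0,0,0,0,0],[-1,0,0,0,0,0],[-0.3,0,0,0,0,0],[0,0,0.6,0,0,0]]]'; python3 -m jog '[[[0,0,0.95,0,0,0],[0,0,0.95,0,0,0],[0,0,0.95,0,0,0],[0,0,0.95,0,0,0],[0,0,0.95,0,0,0]]]'; python3 -m jog '[[[0,0,0.95,0,0,0],[0,0,0.95,0,0,0],[0,0,0.95,0,0,0],[0,0,0.95,0,0,0],[0,0,0.95,0,0,0]]]'; python3 -m jog '[[[0,0,0.95,0,0,0],[0,0,0.95,0,0,0],[0,0,0.95,0,0,0],[0,0,0.7,0,0,0],[0,0,0,0,0,0]]]'; python3 -m jog '[[[0,0,0,0,0,0],[0,0,0,0,0,0]]]';python3 g.py .4943 -.2282 .082
```

```text
time: 20.1
position: [0.4981, 0.1674, 0.1623]
ee_rot: [0.503, 0.499, -0.496, 0.502]
wrist_force: [0.8, -0.1, 0.6]
opening: 0.0473
time: 20.52
position: [0.4953, 0.0215, 0.1579]
ee_rot: [0.501, 0.5, -0.499, 0.5]
wrist_force: [0.3, 0.9, 0.2]
opening: 0.047
time: 20.93
position: [0.4953, -0.1212, 0.1578]
ee_rot: [0.501, 0.5, -0.499, 0.5]
wrist_force: [1.0, 0.5, 0.6]
opening: 0.0472
time: 21.35
position: [0.4954, -0.2301, 0.1578]
ee_rot: [0.501, 0.498, -0.5, 0.5]
wrist_force: [-1.1, 0.7, 0.3]
opening: 0.0472
time: 21.52
position: [0.4953, -0.2256, 0.1575]
ee_rot: [0.501, 0.5, -0.499, 0.5]
wrist_force: [0.2, -0.2, -0.6]
opening: 0.0471
t 21.52 pos [ 0.4953 -0.2256  0.1575] ysign 1 turn [-0.    -0.002 -0.001] open 0.0471 F [ 0.2 -0.2 -0.6] j [-0.57  0.09  1.81  0.    1.24 -0.57]
units now [ 2.52 -0.04  0.09] after turn [ 2.52 -0.03  0.09] T axes y,z [1. 0. 0.] [ 0. -1.  0.]
```

```bash
python3 -m jog '[[[0.5,-0.03,0.08,0,0,0],[0.7,0,0,0,0,0],[0.7,0,0,0,0,0],[0.5,0,0,0,0,0],[0.1,0,0,0,0,0]]]'; python3 -m jog '[[[0,0,0,0,0,0],[0,0,0,0,0,0]]]'; python3 g.py .4943 -.2282 .081;python3 - <<'E'
from h import *
snap('scene','s14.png',(280,130,120,150),4)
E
```

```text
time: 21.93
position: [0.493, -0.2258, 0.0798]
ee_rot: [0.5, 0.502, -0.499, 0.499]
wrist_force: [-0.6, 0.2, 0.3]
opening: 0.0474
time: 22.1
position: [0.4954, -0.228, 0.0837]
ee_rot: [0.501, 0.5, -0.499, 0.501]
wrist_force: [0.5, 0.1, -0.0]
opening: 0.0468
t 22.1 pos [ 0.4954 -0.228   0.0837] ysign 1 turn [ 0.001 -0.001 -0.003] open 0.0468 F [ 0.5  0.1 -0. ] j [-0.58  0.19  1.86  0.    1.09 -0.58]
units now [ 0.09 -0.04  0.01] after turn [ 0.09 -0.04  0.01] T axes y,z [1. 0. 0.] [ 0. -1.  0.]
```

View pics/s14.png

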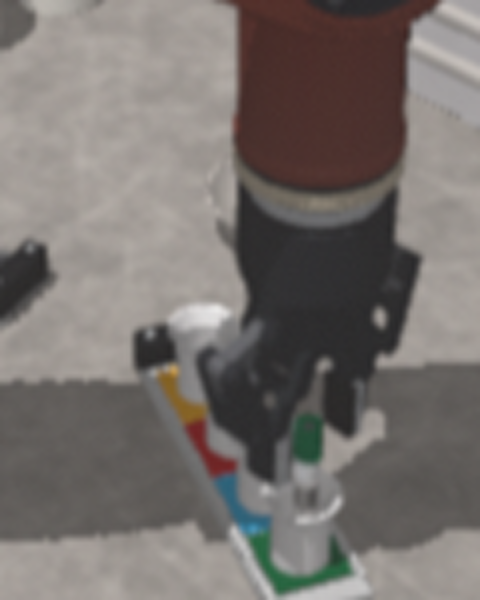

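```bash
python3 -m jog '[[[0.09,0,0,0,0,0],[0,0,0,0,0,0],[0,0,0,0,0,0],[0,0,0,0,0,0],[0,0,0,0,0,0]]]' 1 40; python3 -m jog '[[[-0.4,0,0,0,0,0],[-0.8,0,0,0,0,0],[-1,0,0,0,0,0],[-1,0,0,0,0,0],[-1,0,0,0,0,0]]]'; python3 g.py .482 .2292 .2
```

```text
time: 22.57
position: [0.4954, -0.2289, 0.0811]
ee_rot: [0.501, 0.499, -0.499, 0.501]
wrist_force: [-0.5, 0.4, 3.3]
opening: 0.0147
time: 22.98
position: [0.4943, -0.2285, 0.2082]
ee_rot: [0.501, 0.5, -0.499, 0.5]
wrist_force: [0.6, -1.1, -0.0]
opening: 0.0149
t 22.98 pos [ 0.4943 -0.2285  0.2082] ysign 1 turn [-0.    -0.001 -0.002] open 0.0149 F [ 0.6 -1.1 -0. ] j [-0.58  0.05  1.76  0.    1.33 -0.58]
units now [  0.29  -0.41 -15.26] after turn [  0.27  -0.41 -15.26] T axes y,z [1. 0. 0.] [ 0. -1.  0.]
```

```bash
python3 -m jog '[[[-0.2,0,-0.5,0,0,0],[0,-0.027,-0.95,0,0,0],[0,-0.027,-0.95,0,0,0],[0,-0.027,-0.95,0,0,0],[0,-0.027,-0.95,0,0,0]]]'; python3 -m jog '[[[0,-0.027,-0.95,0,0,0],[0,-0.027,-0.95,0,0,0],[0,-0.027,-0.95,0,0,0],[0,-0.027,-0.95,0,0,0],[0,-0.027,-0.95,0,0,0]]]';python3 -m jog '[[[0,-0.027,-0.95,0,0,0],[0,-0.027,-0.95,0,0,0],[0,-0.027,-0.95,0,0,0],[0,-0.027,-0.95,0,0,0],[0,-0.027,-0.95,0,0,0]]]'; python3 -m jog '[[[0,-0.027,-0.95,0,0,0],[0,0,-0.51,0,0,0],[0,0,0,0,0,0]]]'; python3 -m jog '[[[0.5,0,0,0,0,0],[0.8,0,0,0,0,0],[0.7,0,0,0,0,0],[0,0,0,0,0,0],[0,0,0,0,0,0]]]'; python3 g.py .482 .2292 .082
python3 - <<'E'
from h import *
snap('scene','s15.png',(190,120,120,100),6)
E
```

```text
time: 23.4
position: [0.4909, -0.0983, 0.2127]
ee_rot: [0.501, 0.5, -0.499, 0.5]
wrist_force: [1.3, -0.0, 0.3]
opening: 0.0147
time: 23.82
position: [0.4867, 0.0444, 0.2128]
ee_rot: [0.501, 0.5, -0.499, 0.5]
wrist_force: [0.5, -0.5, 0.5]
opening: 0.0143
time: 24.23
position: [0.4826, 0.1869, 0.213]
ee_rot: [0.501, 0.5, -0.499, 0.5]
wrist_force: [0.2, -0.4, -0.5]
opening: 0.0144
time: 24.48
position: [0.4816, 0.232, 0.2129]
ee_rot: [0.5, 0.501, -0.498, 0.501]
wrist_force: [-0.2, 0.1, 0.8]
opening: 0.0149
time: 24.9
position: [0.4814, 0.2282, 0.1519]
ee_rot: [-0.5, -0.5, 0.5, -0.5]
wrist_force: [0.7, -0.6, -0.8]
opening: 0.0149
t 24.9 pos [0.4814 0.2282 0.1519] ysign 1 turn [-0.001  0.     0.001] open 0.0149 F [ 0.7 -0.6 -0.8] j [0.29 0.07 1.84 0.   1.22 0.29]
units now [ 2.33  0.02 -0.03] after turn [ 2.33  0.02 -0.03] T axes y,z [1. 0. 0.] [ 0. -1.  0.]
```

View pics/s15.png

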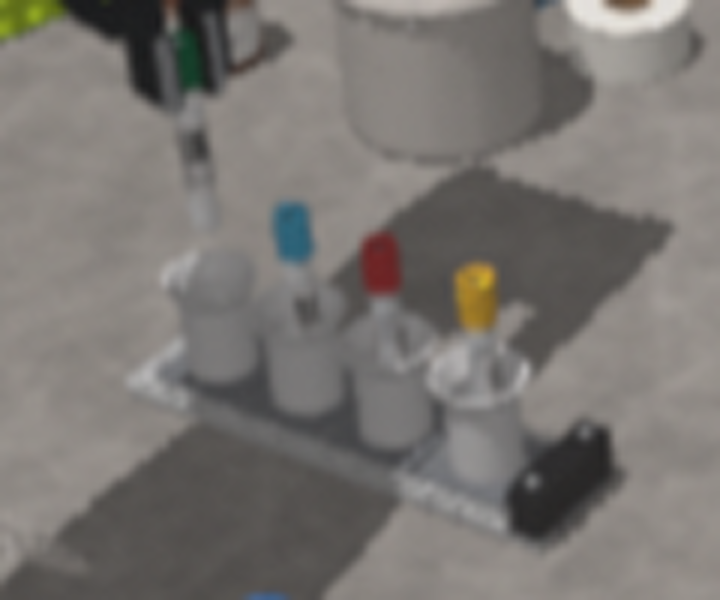

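```bash
python3 -m jog '[[[0.5,0,0,0,0,0],[0.6,0,0,0,0,0],[0.5,0,0,0,0,0],[0.4,0,0,0,0,0],[0.15,0,0,0,0,0]]]'; python3 -m jog '[[[0.1,0,0,0,0,0],[0.1,0,0,0,0,0],[0.06,0,0,0,0,0],[0,0,0,0,0,0]]]'; python3 g.py .482 .2292 .082;  python3 -m jog '[[[0,0,0,0,0,0],[0,0,0,0,0,0],[0,0,0,0,0,0],[0,0,0,0,0,0],[0,0,0,0,0,0]]]' 0.45; python3 - <<'E'
from h import *
snap('scene','s16.png',(190,120,120,100),6)
E
```

```text
time: 25.37
position: [0.4827, 0.2289, 0.0879]
ee_rot: [0.501, 0.5, -0.499, 0.5]
wrist_force: [-0.3, 0.2, 0.1]
opening: 0.0144
time: 25.7
position: [0.4834, 0.2294, 0.0813]
ee_rot: [0.501, 0.5, -0.499, 0.5]
wrist_force: [-0.2, -0.5, 0.3]
opening: 0.0149
t 25.7 pos [0.4834 0.2294 0.0813] ysign 1 turn [-0.    -0.001 -0.003] open 0.0149 F [-0.2 -0.5  0.3] j [0.3  0.17 1.89 0.   1.08 0.3 ]
units now [-0.02 -0.05  0.01] after turn [-0.02 -0.05  0.01] T axes y,z [1. 0. 0.] [ 0. -1.  0.]
time: 26.12
position: [0.4828, 0.2292, 0.0806]
ee_rot: [0.501, 0.5, -0.499, 0.5]
wrist_force: [0.8, -0.1, 0.7]
opening: 0.047
```

View pics/s16.png

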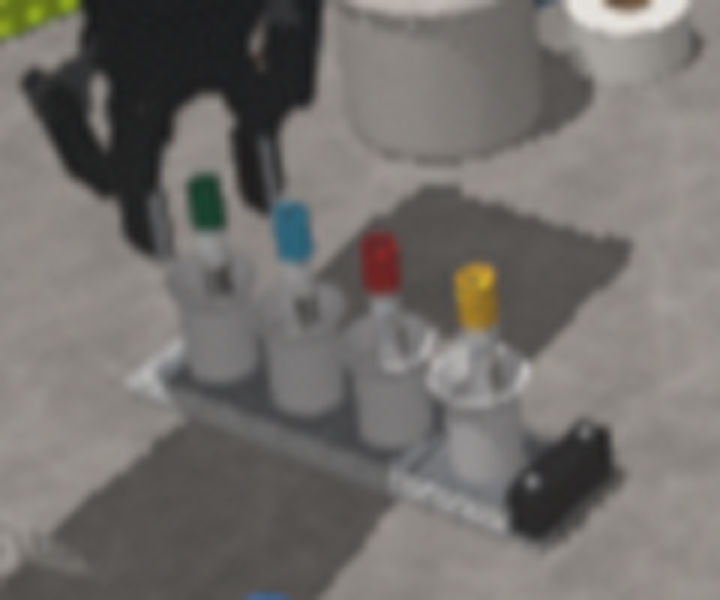

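Lift clear, then move off left and back to reveal the rack to the top camera.

```bash
python3 -m jog '[[[-0.5,0,0,0,0,0],[-0.8,0,0,0,0,0],[-1,0,0,0,0,0],[-1,0,0,0,0,0],[-0.5,0,0,0,0,0]]]'; python3 -m jog '[[[0,0,-0.5,0,0,0],[0,0,-0.95,0,0,0],[0,0,-0.95,0,0,0],[0,0,-0.95,0,0,0],[0,0,-0.95,0,0,0]]]'; python3 -m jog '[[[0,0,-0.95,0,0,0],[0,0,-0.95,0,0,0],[0,0,-0.5,0,0,0],[0,0,0,0,0,0],[0,0,0,0,0,0]]]'; python3 - <<'E'
from h import *
snap('scene','s17.png',(150,90,200,150),4); snap('top','t17.png',(200,120,240,140),3)
E
```

```text
time: 26.58
position: [0.4841, 0.2296, 0.1986]
ee_rot: [0.502, 0.499, -0.498, 0.501]
wrist_force: [0.3, 0.4, -0.1]
opening: 0.0466
time: 27.0
position: [0.4824, 0.3592, 0.1947]
ee_rot: [0.501, 0.5, -0.499, 0.5]
wrist_force: [0.4, -0.7, 0.0]
opening: 0.0471
time: 27.42
position: [0.4821, 0.4304, 0.1942]
ee_rot: [0.5, 0.5, -0.499, 0.501]
wrist_force: [-1.2, 0.6, -0.1]
opening: 0.0472
```

View pics/s17.png

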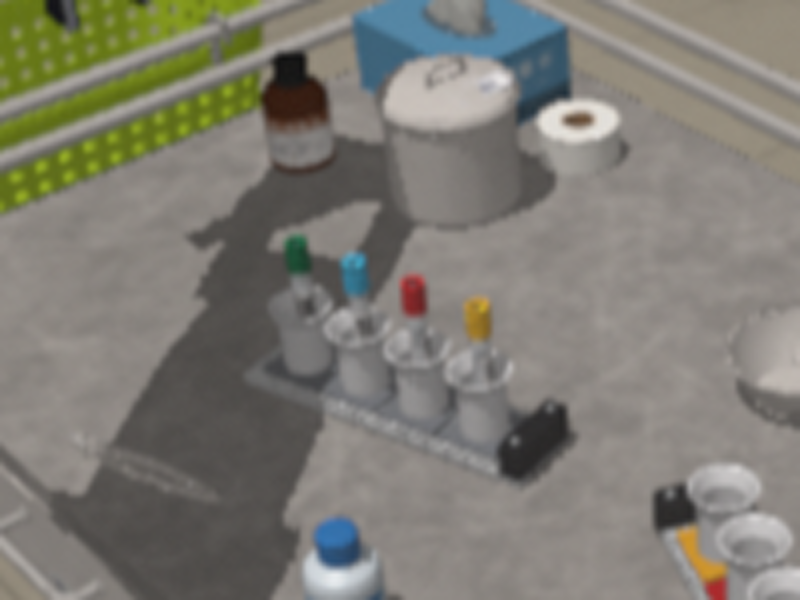

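View pics/t17.png

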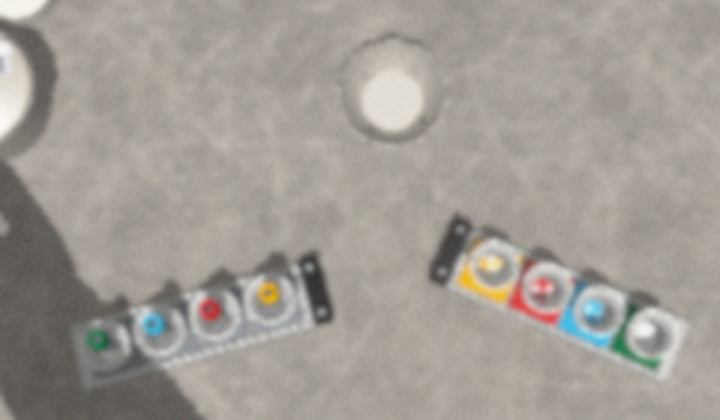

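```bash
python3 - <<'E'
from h import *
a=cv2.imread('pics/top0.png').astype(int)[125:175,305:355]; b=cv2.imread('pics/raw_t17.png').astype(int)[125:175,305:355]
print('bowl diff',abs(a-b).mean())
r.job_done(); print(r.get_state()['time'])
E
```

```text
bowl diff 8.2256
the job is handed in; nothing more can be done
the job is handed in; nothing more can be done
```

```bash
python3 - <<'E'
import cv2,numpy as np
a=cv2.imread('pics/top0.png',0);b=cv2.imread('pics/raw_t17.png',0)
for s in((120,180,300,362),(100,160,400,460)):
    y,Y,x,X=s; A=a[y:Y,x:X].astype(np.float32);B=b[y:Y,x:X].astype(np.float32)
    print(cv2.phaseCorrelate(A,B),abs(A-B).mean(),(B-A).mean())
E
```

```text
((0.0921808536173998, -0.06262125304763799), 1.035295519977808) 8.224194 8.224194
((-0.15931161405440264, 0.09350189967628353), 1.0997801383336385) 8.075833 8.075833
```

I moved all four tubes and handed the job in. Counted from the black block of the empty rack, they stand yellow, red, cyan, green, the same order as in the full rack. The last time I read before handing in was 27.4 s, against the 106 s limit.

- **Final pictures:** both cameras show every tube upright in its own cup, the four source cups empty and the gripper clear of everything.
- **Forces:** the highest wrist force reading I saw was about 5 N.
- **Steel bowl:** a plain before/after comparison differed by about 8 grey levels. Open worktop brightened by the same amount, so this is lighting. Image correlation put the bowl's shift at about 0.1 pixel (roughly 0.3 mm), which is within noise.
- **Measurements that disagreed:** the two cameras' positions differed by 3 to 4 mm in y. I averaged them and confirmed the fit in pictures at each grasp and before each tube went into its cup.
- **Not checked:** I measured no tube's foot height after release. I judged that each tube stands on its cup floor from the height at which I let go and from the pictures.

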